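# Gauge the bored tool handles and roll them out of their clips

## Robot

A 6-joint arm with a two-finger parallel gripper is mounted at the origin on the work surface. World frame = base frame: x ahead of the robot, y to its left, z up, the work surface at z = 0. Lengths are in m, angles in rad, forces in N, time in s.
With the tool pointing down it reaches from about 0.25 to 0.725 m from the base axis. Payload 4 kg.
Tool frame: the origin (TCP) lies on the centre line of the jaws, within the pads' length; the fingertips stand 22 mm ahead of it and the grasp point (between the pads) lies 3 mm ahead of it; z points along the fingers, y is the line along which they close (so a half turn about z gives the same grasp; the last joint's range is limited). The gripper opens to 85 mm and grips with 20 to 120 N. Pads are 22 mm wide; open, the fingers measure 114 mm over their backs; the gripper's body (76 mm by 85 mm) begins 54 mm behind the grasp point. The pads swing forward as they close: fully open they stand 13 mm farther back than shut.
Start: joints at [1.34, 0.241, 0.005, 1.335, 0, 1.571], TCP at [0.114, 0.487, 0.253] pointing down, gripper open.
Joint ranges: [-2.72, 2.72], [-1.05, 1.87], [-1.09, 1.28], [-1.99, 2.15], [-1.42, 1.44], [-3.14, 3.14]. Speed limits (rad/s): [2.79, 2.79, 3.14, 3.14, 3.14, 3.14].

## Interface

Orientations are given as a unit quaternion [x, y, z, w].
In Python, from workcell import bot gives the robot as it stands.
- The arm moves only by the shell command python3 -m inch 'ROWS'. ROWS is JSON, one flat list of numbers, 7 for each row, row after row: the shift along the world's x, y, z in mm, then the turn, a rotation vector about the world's x, y, z in rad, then the opening in per cent of the stroke, from 0 (shut) to 100 (fully open). A call has 1 to 8 rows; each row is the pose to reach, as a shift and turn from the pose commanded when the call began; what a row does not reach only later rows make up. A row lasts 1/12 s, in which the tool goes at most 41.7 mm and 7.16 degrees, less where a joint would pass 70% of its speed; a pose out of reach is approached as far as the arm can. A call with a gripper value outside its range is refused whole. The fingers move at their own pace and stop on an object; the grip force is fixed at half the most. Time passes only in rows, so rows that repeat a pose let the fingers close. It gives the time, the measured TCP pose, the force, the opening and the grip force at its end, in the units of the state.
- bot.get_obs(): the state, without advancing time (a new reading comes with each control period).
- bot.camera(name): name is "scene" or "top"; returns the picture (400x640x3 uint8, blue, green, red); there is no depth.
- bot.camera_info(name): a dict with "intrinsics" (3x3 intrinsics, pixels), "camera_from_world" (4x4, takes a point from world to camera coordinates). Camera axes: x right, y down, z forward; pixel columns grow to the right and rows downward; lengths in m; the calibration is good to about 2 mm. A picture is of the moment at which its call begins. camera_info takes no time and is no camera call.
- bot.job_done(): hands the job in; it is judged then, once.
Trained networks look in the newest picture that a camera, given by its name, has taken for a name from the list of things; names that differ only in an ending like _2 or _b are one class to them, and where a whole thing is asked for, a point or a joint stands for the part that bears it (a point fixed in the world has none). Each returns a list of dicts, best first, with "confidence" (0 to 1); they miss things now and then, are a little off and sometimes report something else, mostly with a low value. They report only what shows in the picture. A call takes as long as a camera call. They do not tell look-alikes from the thing itself.
- bot.silhouettes(camera, target): "mask" (400x640 bool, what is visible of it) and "uv" ([column, row] in pixels, amid what is visible of it).
- bot.spot_point(camera, target): "uv" ([column, row] in pixels: a listed point, or the origin of a listed thing).
The state is a dict: "clock": time; "joint_pos": joint angles; "joint_vel": joint speeds; "tau": joint torques, N m; "eef_pos": TCP position; "tool_rot": TCP orientation; "ft_force": force on the tool from outside, world axes, zero at the start; "ft_torque": the same for the moment, N m; "grip_width": finger opening in m; "grasp_force": force on a finger pad.
Only numpy, scipy, OpenCV 4.12 (cv2) and the standard library are available. Lean on these libraries where they do the work, as an engineer would, in place of code of your own. Each camera call takes 0.05 s, during which the arm holds its last target. There are 200 camera calls.

## Task

Take the plug gauge from its block and try it in the bore of every handle while it stands in its clip on the rack, one after another from the robot's left to its right, letting it down each time as far as it will go. Roll each gauged handle sideways out of its spring clip, without wrenching it against the rack, and sort it: into the square tray if the gauge went in right up to its shoulder, into the round pan if it stopped short. Finish with the gauge standing back in its block, and leave the other things on the bench alone.

Things in the scene. Friction and masses are not known exactly. Their poses are not given: they have to be found in the camera images.
- rack: Dark wooden rack 360 mm long, fixed, up to 60 mm high, with 4 steel spring clips (some may be empty) at x = 0, y = +135 (clip 1, left), +45, -45, -135 mm (clip 4). Origin: centre of its underside; x from the clips' open mouths (facing the robot) to the back, y along the row to the robot's left, z up. Handles stand upright on its base plate, 8 mm above the bench; the plate ends at x = -30 mm.
- clip1 (a point): Centre of clip 1 on the axis of its handle, 50 mm above the bench; axes as the rack's. Every clip: jaws 42 to 58 mm above the bench, a back pad at +x, on the right (-y) a rigid hooked jaw whose round lip, radius 3.5 mm, centred at x = -14.5, y = -6.8 mm, wraps round the front of the waist and stops a straight pull; on the left (+y) the spring jaw.
- jaw1 (a joint): Spring jaw of clip 1 (all four alike): hinged behind the handle, 0 rad shut, swings left to 0.7. Keep the handle upright, push it 12 to 16 mm to the left (5 to 10 N), then roll it forward round the hooked lip, its axis over 15.5 mm from the lip's centre; 45 mm in front it is free. Do not lift it over 2 mm before that, nor wrench (50 N). Pulled straight forward or up it stays caught.
- gauge: Steel plug gauge, 100 mm long, 150 g, standing upright in its block, pin down. Origin: the lower tip of the pin, z up along its axis. Pin 16 mm in diameter and 34 mm long with a slightly tapered nose, then a shoulder disc 30 mm in diameter (34 to 40 mm above the tip), then a round dark grip 22 mm in diameter (40 to 100 mm above the tip).
- stand: Dark wooden gauge block 80 x 80 x 45 mm, fixed to the bench, with one 20 mm hole, 36 mm deep, in the centre of its top. Origin: centre of its underside. The gauge stands in it with its shoulder on the block's top, tip about 11 mm above the bench.
- tray: The square tray: plywood, 160 x 160 mm outside, 30 mm high, walls and floor 6 mm, loose, 0.5 kg. Origin: centre of its underside, x and y along its sides.
- pan: The round pan: sheet metal, outer diameter 170 mm at the floor and 180 mm at the rim, 30 mm high, floor 4 mm, wall 3 mm, loose, 0.5 kg. Origin: centre of its underside.
- handle1a: Turned wooden handle, 100 mm, 70 g, upright in clip 1 or absent (a or b, not both; they look alike). Origin: on the axis at half height, z to the head. From the underside: foot 34 mm wide to 30, waist 24 wide to 54, head 34 wide to 100 mm. Bore in the top 22 mm wide: finished 36 deep, gauge enters to its shoulder; unfinished 22 deep, shoulder stays 12 mm above the rim.
- handle1b: Turned wooden handle, 100 mm, 70 g, upright in clip 1 or absent (a or b, not both; they look alike). Origin: on the axis at half height, z to the head. From the underside: foot 34 mm wide to 30, waist 24 wide to 54, head 34 wide to 100 mm. Bore in the top 22 mm wide: finished 36 deep, gauge enters to its shoulder; unfinished 22 deep, shoulder stays 12 mm above the rim.
- handle2a: Turned wooden handle, 100 mm, 70 g, upright in clip 2 or absent (a or b, not both; they look alike). Origin: on the axis at half height, z to the head. From the underside: foot 34 mm wide to 30, waist 24 wide to 54, head 34 wide to 100 mm. Bore in the top 22 mm wide: finished 36 deep, gauge enters to its shoulder; unfinished 22 deep, shoulder stays 12 mm above the rim.
- handle2b: Turned wooden handle, 100 mm, 70 g, upright in clip 2 or absent (a or b, not both; they look alike). Origin: on the axis at half height, z to the head. From the underside: foot 34 mm wide to 30, waist 24 wide to 54, head 34 wide to 100 mm. Bore in the top 22 mm wide: finished 36 deep, gauge enters to its shoulder; unfinished 22 deep, shoulder stays 12 mm above the rim.
- handle3a: Turned wooden handle, 100 mm, 70 g, upright in clip 3 or absent (a or b, not both; they look alike). Origin: on the axis at half height, z to the head. From the underside: foot 34 mm wide to 30, waist 24 wide to 54, head 34 wide to 100 mm. Bore in the top 22 mm wide: finished 36 deep, gauge enters to its shoulder; unfinished 22 deep, shoulder stays 12 mm above the rim.
- handle3b: Turned wooden handle, 100 mm, 70 g, upright in clip 3 or absent (a or b, not both; they look alike). Origin: on the axis at half height, z to the head. From the underside: foot 34 mm wide to 30, waist 24 wide to 54, head 34 wide to 100 mm. Bore in the top 22 mm wide: finished 36 deep, gauge enters to its shoulder; unfinished 22 deep, shoulder stays 12 mm above the rim.
- handle4a: Turned wooden handle, 100 mm, 70 g, upright in clip 4 or absent (a or b, not both; they look alike). Origin: on the axis at half height, z to the head. From the underside: foot 34 mm wide to 30, waist 24 wide to 54, head 34 wide to 100 mm. Bore in the top 22 mm wide: finished 36 deep, gauge enters to its shoulder; unfinished 22 deep, shoulder stays 12 mm above the rim.
- handle4b: Turned wooden handle, 100 mm, 70 g, upright in clip 4 or absent (a or b, not both; they look alike). Origin: on the axis at half height, z to the head. From the underside: foot 34 mm wide to 30, waist 24 wide to 54, head 34 wide to 100 mm. Bore in the top 22 mm wide: finished 36 deep, gauge enters to its shoulder; unfinished 22 deep, shoulder stays 12 mm above the rim.
- tin: Bystander: small metal tin, 44 mm diameter, 50 mm high. Origin: centre of its underside as it lies. Leave it alone.
- collar: Bystander: brass ring, 42 mm diameter, 16 mm high, lying flat. Origin: centre of its underside as it lies. Leave it alone.
- mallet: Bystander: hammer lying at the right side. Origin: centre of its underside as it lies. Leave it alone.
- gouge: Bystander: hand tool with a handle, lying behind the rack. Origin: centre of its underside as it lies. Leave it alone.
- carving: Bystander: carved wooden block, 100 x 70 x 80 mm. Origin: centre of its underside as it lies. Leave it alone.
- jar: Bystander: amber jar, 76 mm diameter, 100 mm high. Origin: centre of its underside as it lies. Leave it alone.
- brush: Bystander: brush lying at the left side. Origin: centre of its underside as it lies. Leave it alone.
There are look-alikes about, which are no part of the job. Of the things shaped like the stand, the wooden one is meant.

How it is judged:
On the way, in this order (a step that is already met when the one before it is completed fails the run):
1. the plug gauge has been let down as far as it goes into the bore of the handle that stands in clip 1 (if there is one) (((z of gauge in the frame of handle1a below 0.021 m and horizontal distance between gauge and handle1a below 0.007 m and x of handle1a in the frame of rack above -0.01 m) or (z of gauge in the frame of handle1b below 0.032 m and horizontal distance between gauge and handle1b below 0.007 m and x of handle1b in the frame of rack above -0.01 m))), for 0.2 s.
2. the plug gauge has been let down as far as it goes into the bore of the handle that stands in clip 2 (if there is one) (((z of gauge in the frame of handle2a below 0.032 m and horizontal distance between gauge and handle2a below 0.007 m and x of handle2a in the frame of rack above -0.01 m) or (z of gauge in the frame of handle2b below 0.021 m and horizontal distance between gauge and handle2b below 0.007 m and x of handle2b in the frame of rack above -0.01 m))), for 0.2 s.
3. the plug gauge has been let down as far as it goes into the bore of the handle that stands in clip 3 (if there is one) (((z of gauge in the frame of handle3a below 0.032 m and horizontal distance between gauge and handle3a below 0.007 m and x of handle3a in the frame of rack above -0.01 m) or (z of gauge in the frame of handle3b below 0.021 m and horizontal distance between gauge and handle3b below 0.007 m and x of handle3b in the frame of rack above -0.01 m))), for 0.2 s.
4. the plug gauge has been let down as far as it goes into the bore of the handle that stands in clip 4 (if there is one) (((z of gauge in the frame of handle4a below 0.021 m and horizontal distance between gauge and handle4a below 0.007 m and x of handle4a in the frame of rack above -0.01 m) or (z of gauge in the frame of handle4b below 0.032 m and horizontal distance between gauge and handle4b below 0.007 m and x of handle4b in the frame of rack above -0.01 m))), for 0.2 s.
At the end, for the whole second after the job is handed in: Fully bored handles in the square tray, the others in the round pan (middle over its inside, under 75 mm above its underside), at rest; the gauge stands in its block's hole, upright within 0.15 rad, tip under 18 mm above the bench, within 8 mm of the block's axis (x of handle1a in the frame of tray between -0.076 and 0.076 m and y of handle1a in the frame of tray between -0.076 and 0.076 m and z of each of handle1a, handle2b, handle3b, handle4a in the frame of tray below 0.075 m and linear speed of each of handle1a, handle1b, handle2a, handle2b, handle3a, handle3b, handle4a, handle4b, gauge below 0.03 m/s and horizontal distance between each of handle1b, handle2a, handle3a, handle4b and pan below 0.086 m and z of each of handle1b, handle2a, handle3a, handle4b in the frame of pan below 0.075 m and x of handle2b in the frame of tray between -0.076 and 0.076 m and y of handle2b in the frame of tray between -0.076 and 0.076 m and x of handle3b in the frame of tray between -0.076 and 0.076 m and y of handle3b in the frame of tray between -0.076 and 0.076 m and x of handle4a in the frame of tray between -0.076 and 0.076 m and y of handle4a in the frame of tray between -0.076 and 0.076 m and horizontal distance between gauge and stand below 0.008 m and height (world z) of gauge below 0.018 m and angle between gauge's own z axis and vertical below 0.15 rad); the robot touches nothing.
It fails at once if one of the other things on the bench (tin, ring, hammer, hand tool, carving, jar, brush) is moved by more than 40 mm (distance of any of tin, collar, mallet, gouge, carving, jar, brush from where it was at the start of the episode above 0.04 m).
It fails at once if a handle is wrenched against the rack with over 50 N (contact force between any of handle1a, handle1b, handle2a, handle2b, handle3a, handle3b, handle4a, handle4b and rack above 50 N).
Of handle1a, handle1b only 1 to 1 are there at a start; the rules pass over those that are not, and their reading is None.
Of handle2a, handle2b only 1 to 1 are there at a start; the rules pass over those that are not, and their reading is None.
Of handle3a, handle3b, tin only 1 to 1 are there at a start; the rules pass over those that are not, and their reading is None.
Of handle4a, handle4b, collar only 1 to 1 are there at a start; the rules pass over those that are not, and their reading is None.
At some moment in a run one of tray, pan may be knocked a few centimetres aside while the robot is not near it.
It also fails if it takes over 210 s, if anything falls off the work surface, if the arm or the gripper's body presses on something with over 40 N, if the wrist force passes 120 N, or if a joint passes its speed limit or range.

## Working session

There is one attempt and no reset: what is moved stays moved. The work goes in short steps, Python scripts to look and compute and a shell command to move; the robot and the scene stay as the last step left them, time stands still between calls to the robot, and variables do not carry over. Pictures are saved under pics/ and viewed, at most 14 in all, crops included, and the job is handed in when it is done.

```bash
mkdir -p pics
cat > h.py <<'E'
import numpy as np, cv2
from workcell import bot
def ray(cam,uv):
    i=bot.camera_info(cam);K=np.array(i["intrinsics"]);T=np.array(i["camera_from_world"])
    d=T[:3,:3].T@np.linalg.solve(K,[uv[0],uv[1],1]);o=-T[:3,:3].T@T[:3,3];return o,d
def at_z(cam,uv,z):
    o,d=ray(cam,uv);return (o+d*(z-o[2])/d[2])[:3]
def proj(cam,p):
    i=bot.camera_info(cam);K=np.array(i["intrinsics"]);T=np.array(i["camera_from_world"])
    q=K@(T@np.append(p,1))[:3];return q[:2]/q[2]
E
python3 - <<'E'
from h import *
for c in("scene","top"):
    im=bot.camera(c);cv2.imwrite(f"pics/{c}0.png",im)
    print(c, ray(c,(320,200)))
    for n in["rack","clip1","gauge","stand","tray","pan","handle1a","tin","collar"]:
        z={"clip1":.05,"gauge":.011,"handle1a":.058}.get(n,0)
        r=bot.spot_point(c,n)
        for d in r[:5]:
            print(n,round(d["confidence"],2),np.round(d["uv"],1),np.round(at_z(c,d["uv"],z),3))
print(bot.get_obs())
E
```

```text
scene (array([ 1.31712747, -0.41784865,  0.90944307]), array([-0.66695804,  0.33063987, -0.66782837]))
rack 0.6 [331.2 243. ] [ 0.608 -0.023  0.   ]
clip1 0.73 [371.9 221.3] [0.618 0.115 0.05 ]
clip1 0.57 [147.3 281. ] [ 0.565 -0.56   0.05 ]
gauge 0.47 [314.6 209.8] [ 0.458 -0.011  0.011]
gauge 0.33 [357.5 206. ] [0.501 0.133 0.011]
stand 0.95 [279.2 201.8] [ 0.359 -0.104  0.   ]
stand 0.93 [315.2 210.6] [ 0.452 -0.006 -0.   ]
stand 0.64 [331.3 186. ] [0.356 0.104 0.   ]
stand 0.63 [202.3 201. ] [ 0.244 -0.35   0.   ]
tray 0.95 [388.8 185.8] [0.442 0.301 0.   ]
pan 0.82 [224.4 240.8] [ 0.46  -0.328  0.   ]
pan 0.45 [357.3 279.2] [ 0.765 -0.016  0.   ]
handle1a 0.63 [453.9 205.2] [0.671 0.399 0.058]
tin 0.53 [286.4 230.1] [ 0.497 -0.131  0.   ]
tin 0.43 [452.7 206.8] [0.632 0.445 0.   ]
collar 0.49 [356.9 209.2] [0.505 0.129 0.   ]
top (array([0.29365705, 0.00924932, 1.40443096]), array([ 0.13597998, -0.01182711, -0.9906789 ]))
rack 0.68 [326.2 167.3] [ 0.615 -0.029  0.   ]
clip1 0.55 [289.5 166.5] [0.604 0.11  0.05 ]
gauge 0.49 [319.4 207.3] [ 0.457 -0.006  0.011]
stand 0.94 [319.7 2
[... 459 characters left out ...]
joint_pos': array([1.34002205e+00, 2.40560312e-01, 4.99581584e-03, 1.33520147e+00,
       1.49650361e-05, 1.57079734e+00]), 'joint_vel': array([ 3.71715910e-05,  3.31385207e-04,  3.54206229e-04,  4.99576236e-04,
        1.04218557e-03, -1.08658747e-04]), 'tau': array([ 2.82926558e-04, -3.72216368e+01,  2.52696884e+01,  1.19277232e-03,
       -1.19624492e-04, -7.35399261e-07]), 'eef_pos': array([0.11436078, 0.48674239, 0.25332471]), 'tool_rot': array([ 1.15131761e-01,  9.93350229e-01,  1.59423183e-05, -5.68486927e-06]), 'ft_force': array([ 0.05471233, -0.29778627, -1.04456195]), 'ft_torque': array([-0.04412988, -0.03143791,  0.03323179]), 'grasp_force': 0.0, 'grip_width': 0.08532388290101697}
```

Run:
```python
import cv2
a=cv2.imread("pics/scene0.png")[130:330,120:500];cv2.imwrite("pics/s0c.png",cv2.resize(a,None,fx=2.1,fy=2.1,interpolation=2))
a=cv2.imread("pics/top0.png")[120:300,200:470];cv2.imwrite("pics/t0c.png",cv2.resize(a,None,fx=2.95,fy=2.95,interpolation=2))
```

```text
(no output)
```

View pics/s0c.png

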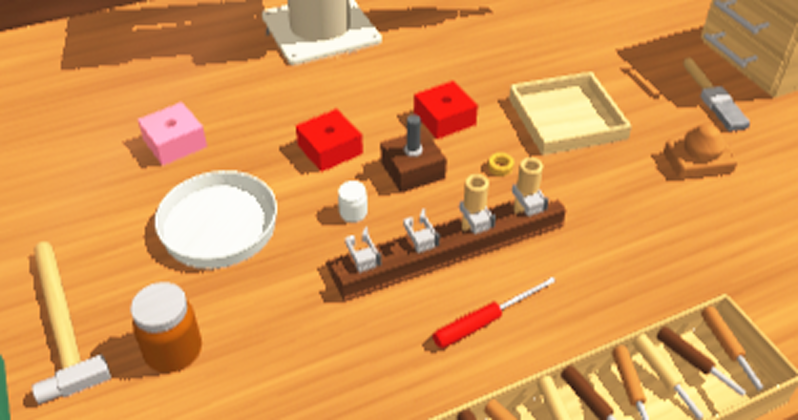

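View pics/t0c.png

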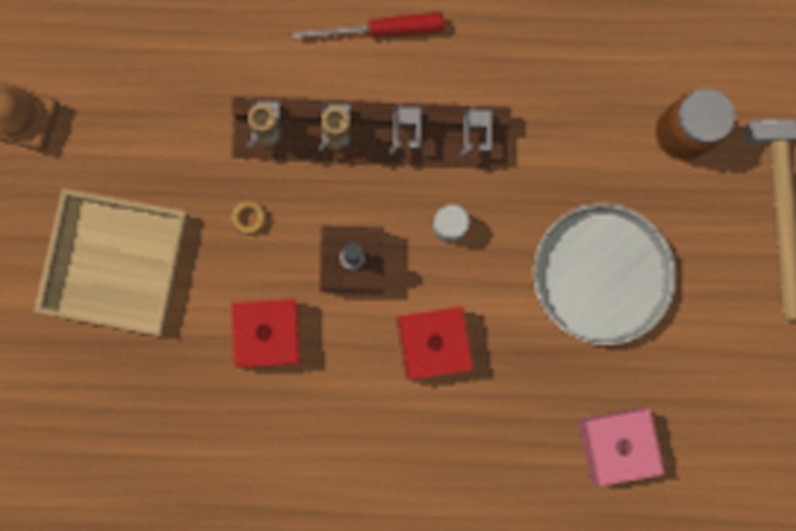

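The wooden block is the dark one with the gauge in it, at top (319,207) and scene (315,210). The reds at top (290,231) and (348,238) and the pink at (409,270) have the wrong colour. Handles stand in clips 1 and 2 only. Next: an enlarged crop and a subpixel fit.

```bash
cat >> h.py <<'E'
from scipy.optimize import minimize
def hull(cam,x,y,segs,S=8):
    m=np.zeros((400*S//4,640*S//4),np.uint8)
    a=np.linspace(0,2*np.pi,40)
    for z0,z1,r in segs:
        P=np.array([proj(cam,(x+r*np.cos(t),y+r*np.sin(t),z)) for z in(z0,z1) for t in a],np.float32)
        cv2.fillConvexPoly(m,cv2.convexHull(np.int32(np.round((P+.5)*S/4*16))),255,shift=4)
    return m>0
E
python3 - <<'E'
from h import *
t=cv2.imread("pics/top0.png");s=cv2.imread("pics/scene0.png")
c=lambda im,u,v,w,h,f:cv2.resize(im[v:v+h,u:u+w],None,fx=f,fy=f,interpolation=0)
A=c(t,270,145,100,70,7);cv2.imwrite("pics/tc.png",A)
A=c(s,300,175,110,75,7);cv2.imwrite("pics/sc.png",A)
for c_,u in(("top",[(319.3,206.8),(289.2,159.7),(313.6,160.7)]),("scene",[(317.1,186.7),(372.4,208.1),(347.1,216.7)])):
  for p,z in zip(u,(.111,.108,.108)): print(c_,at_z(c_,p,z).round(4))
for cam in("top","scene"):
  for n in("handle1a","handle2a","gauge"):
    for d in bot.silhouettes(cam,n)[:4]:
      ys,xs=np.nonzero(d["mask"]);print(cam,n,round(d["confidence"],2),xs.min(),xs.max(),ys.min(),ys.max(),len(xs))
E
```

```text
top [ 0.4469 -0.0043  0.111 ]
top [0.6152 0.1078 0.108 ]
top [0.6137 0.0199 0.108 ]
scene [ 0.4572 -0.0034  0.111 ]
scene [0.6164 0.1105 0.108 ]
scene [0.6178 0.0212 0.108 ]
top handle1a 0.48 423 447 151 174 433
top handle2a 0.42 189 219 147 171 507
scene handle2a 0.68 275 388 221 272 2252
scene handle2a 0.53 340 352 213 238 190
scene gauge 0.38 194 251 211 257 2103
```

View pics/tc.png

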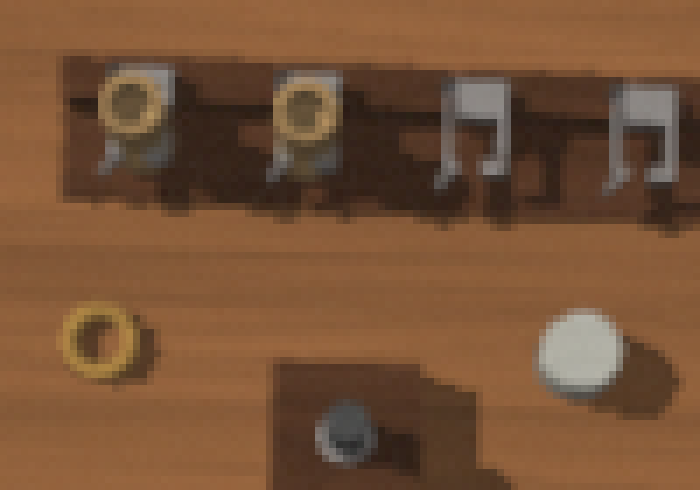

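View pics/sc.png

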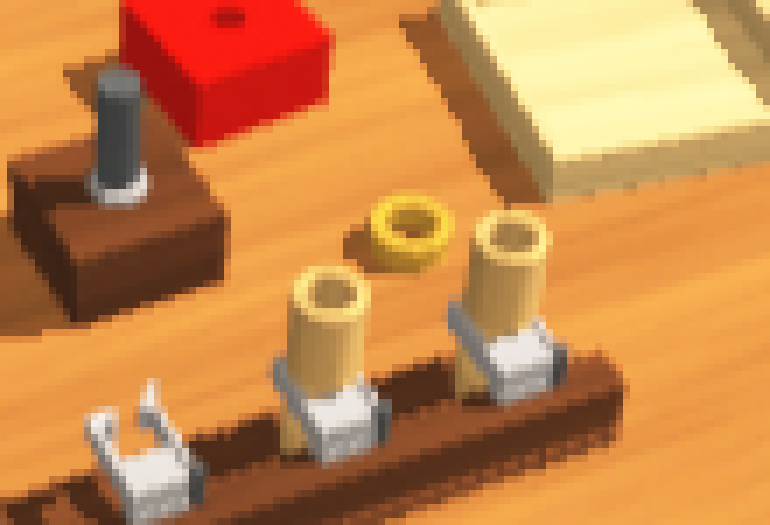

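The crops confirm the dark wooden block holds the gauge (crop top (349,422)). Handles stand in clips 1 and 2; clips 3 and 4 are empty. I'll triangulate from these rims.

Run:
```python
from h import *
U={"g":((349,422),(119,80),.111),"gsh":((346,433),(120,186),.045),"h1":((130,103),(511,236),.108),"h2":((306,105),(330,293),.108)}
for n,(a,b,z) in U.items():
    p=(270+a[0]/7-.5,145+a[1]/7-.5);q=(300+b[0]/7-.5,175+b[1]/7-.5)
    print(n,at_z("top",p,z).round(4),at_z("scene",q,z).round(4))
# subpixel: colour edge fit of stand + handle heads
for cam in("top","scene"):
    im=cv2.imread(f"pics/{cam}0.png");hsv=cv2.cvtColor(im,cv2.COLOR_BGR2HSV)
    for n,x,y,z,r in(("h1",.6158,.109,.108,.017),("h2",.6155,.02,.108,.017),("g",.4525,-.004,.111,.011)):
        S=8;u,v=proj(cam,(x,y,z));big=cv2.resize(im,None,fx=S,fy=S,interpolation=cv2.INTER_CUBIC);big=cv2.GaussianBlur(cv2.cvtColor(big,cv2.COLOR_BGR2GRAY).astype(float),(0,0),3)
        a=np.linspace(0,2*np.pi,72)[:-1]
        def prof(x,y,r):
            P=np.array([proj(cam,(x+r*np.cos(t),y+r*np.sin(t),z)) for t in a],np.float32)*S+S/2-.5
            return cv2.remap(big.astype(np.float32),P[:,:1],P[:,1:],1)[:,0]
        rb=.011 if n[0]=="h" else .011
        # for handles: bright ring (r=14mm) vs bore(8mm)
        best=max(((prof(X,Y,.0135).mean()-prof(X,Y,.0075).mean()-prof(X,Y,.0195).mean()*.5 if n[0]=="h" else prof(X,Y,.014).mean()-prof(X,Y,.008).mean()),X,Y) for X in np.arange(x-.007,x+.0071,.001) for Y in np.arange(y-.006,y+.0061,.001))
        print(cam,n,np.round(best,4))
for n,p in(("tray",.0),("pan",.03)):pass
```

```text
g [ 0.4541 -0.0043  0.111 ] [ 0.4529 -0.0035  0.111 ]
gsh [ 0.4564 -0.0035  0.045 ] [ 0.4541 -0.0026  0.045 ]
h1 [0.6169 0.1119 0.108 ] [0.617  0.1105 0.108 ]
h2 [0.6181 0.0214 0.108 ] [0.616  0.0206 0.108 ]Traceback (most recent call last):
  File "<stdin>", line 17, in <module>
  File "<stdin>", line 17, in <genexpr>
  File "<stdin>", line 13, in prof
  File "h.py", line 9, in proj
    i=bot.camera_info(cam);K=np.array(i["intrinsics"]);T=np.array(i["camera_from_world"])
ValueError: time passes only in moves, steps and waits
```

```bash
python3 -m inch '[170,-245,-20,0,0,0.231,60, 170,-245,-20,0,0,0.231,60, 170,-245,-20,0,0,0.231,60, 170,-245,-20,0,0,0.231,60, 170,-245,-20,0,0,0.231,60, 170,-245,-20,0,0,0.231,60, 170,-245,-20,0,0,0.231,60, 170,-245,-20,0,0,0.231,60]'; python3 -m inch '[170,-246,-30,0,0,0,60, 170,-246,-30,0,0,0,60, 170,-246,-30,0,0,0,60, 170,-246,-30,0,0,0,60, 170,-246,-30,0,0,0,60, 170,-246,-30,0,0,0,60, 170,-246,-30,0,0,0,60, 170,-246,-30,0,0,0,60]'
python3 - <<'E'
from h import *
# rack yaw from top crop edges
f=lambda a,b:(270+a/7-.5,145+b/7-.5)
for z,a,b in((.06,(65,57),(700,80)),):
  print(at_z("top",f(*a),z),at_z("top",f(*b),z))
print(at_z("top",f(65,200),.008),at_z("top",f(700,222),.008))
E
```

```text
clock: 1.97
eef_pos: [0.2863, 0.2374, 0.2331]
tool_rot: [0.003, 1.0, -0.001, 0.0]
ft_force: [-0.2, -0.1, -0.1]
grip_width: 0.0516
grasp_force: 0.0
clock: 2.63
eef_pos: [0.4574, -0.0083, 0.2028]
tool_rot: [0.003, 1.0, -0.001, 0.001]
ft_force: [0.5, 0.6, 0.0]
grip_width: 0.0508
grasp_force: 0.0
[0.65319704 0.15126763 0.06      ] [ 0.64907373 -0.18829634  0.06      ]
[0.58623082 0.15372702 0.008     ] [ 0.58250872 -0.19622779  0.008     ]
```

```bash
python3 -m inch '[-0.5,0.5,-40,0,0,0,60, -0.5,0.5,-70,0,0,0,60, -0.5,0.5,-80,0,0,0,60, -0.5,0.5,-80,0,0,0,60]'
```

```text
clock: 2.97
eef_pos: [0.4511, -0.0032, 0.1202]
tool_rot: [-0.0, 1.0, 0.0, -0.004]
ft_force: [-0.1, -0.2, 0.5]
grip_width: 0.0511
grasp_force: 0.0
```

```bash
python3 -m inch '[0,0,-20,0,0,0,60, 0,0,-35,0,0,0,60, 0,0,-35,0,0,0,60, 0,0,-35,0,0,0,60]';python3 -m inch '[0,0,0,0,0,0,0, 0,0,0,0,0,0,0, 0,0,0,0,0,0,0, 0,0,0,0,0,0,0, 0,0,0,0,0,0,0, 0,0,0,0,0,0,0, 0,0,0,0,0,0,0, 0,0,0,0,0,0,0]'
```

```text
clock: 3.3
eef_pos: [0.454, -0.0032, 0.0889]
tool_rot: [-0.0, 1.0, 0.0, -0.0]
ft_force: [0.0, -0.5, 0.7]
grip_width: 0.0512
grasp_force: 0.0
clock: 3.97
eef_pos: [0.4551, -0.0037, 0.0898]
tool_rot: [-0.0, 1.0, 0.0, 0.002]
ft_force: [-1.4, -0.3, 6.4]
grip_width: 0.0205
grasp_force: 58.3
```

```bash
python3 -m inch '[0,0,15,0,0,0,0, 0,0,35,0,0,0,0, 0,0,60,0,0,0,0, 0,0,90,0,0,0,0, 0,0,125,0,0,0,0, 0,0,130,0,0,0,0, 0,0,130,0,0,0,0, 0,0,130,0,0,0,0]'; python3 -m inch '[30,20,0,0,0,0,0, 60,42,0,0,0,0,0, 90,63,0,0,0,0,0, 120,85,0,0,0,0,0, 150,106,0,0,0,0,0, 163,115,0,0,0,0,0, 163,115,0,0,0,0,0, 163,115,0,0,0,0,0]'; python3 -m inch '[0,0,0,0,0,0,0, 0,0,0,0,0,0,0, 0,0,0,0,0,0,0, 0,0,0,0,0,0,0, 0,0,0,0,0,0,0, 0,0,0,0,0,0,0]'
python3 - <<'E'
from h import *
for c in("top","scene"):
    im=bot.camera(c);cv2.imwrite(f"pics/{c}1.png",im)
    u,v=np.int32(proj(c,(.617,.111,.12)));a=im[v-35:v+35,u-35:u+35];cv2.imwrite(f"pics/{c}1c.png",cv2.resize(a,None,fx=5,fy=5,interpolation=0));print(u,v)
a=np.hstack([cv2.imread(f"pics/{c}1c.png") for c in("top","scene")]);cv2.imwrite("pics/p1.png",a)
E
```

```text
clock: 4.63
eef_pos: [0.4536, -0.0038, 0.218]
tool_rot: [-0.0, 1.0, 0.0, 0.0]
ft_force: [0.8, 0.2, -1.4]
grip_width: 0.0204
grasp_force: 59.0
clock: 5.3
eef_pos: [0.6158, 0.1116, 0.2147]
tool_rot: [-0.001, 1.0, -0.001, -0.003]
ft_force: [-0.2, 0.8, -1.8]
grip_width: 0.021
grasp_force: 59.1
clock: 5.8
eef_pos: [0.6167, 0.1109, 0.2188]
tool_rot: [0.0, 1.0, 0.0, 0.0]
ft_force: [-0.8, -0.0, -1.9]
grip_width: 0.0212
grasp_force: 59.1
288 158
373 205
```

View pics/p1.png

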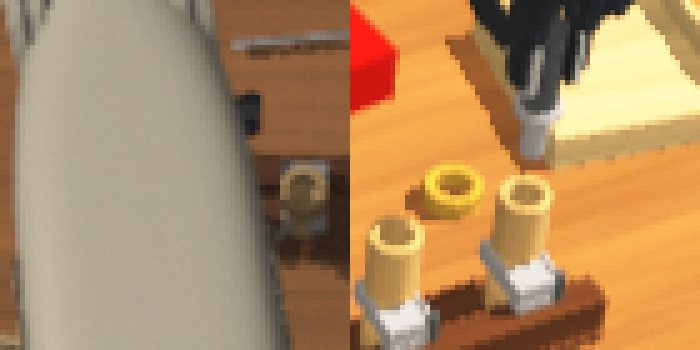

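Run:
```python
from h import *
o=(373-35,205-35)
for n,p,z in(("tip",(534.5-350,154),.140),("shoulder",(540.5-350,108),.177),("h1",(525.5-350,195),.108),("h2",(397.5-350,236),.108)):
    print(n,at_z("scene",(o[0]+p[0]/5-.5,o[1]+p[1]/5-.5),z).round(4))
```

```text
tip [0.6171 0.113  0.14  ]
shoulder [0.6171 0.112  0.177 ]
h1 [0.6182 0.1101 0.108 ]
h2 [0.6177 0.0209 0.108 ]
```

```bash
python3 -m inch '[0.7,-0.8,-12,0,0,0,0, 0.7,-0.8,-24,0,0,0,0, 0.7,-0.8,-27,0,0,0,0, 0.7,-0.8,-30,0,0,0,0, 0.7,-0.8,-33,0,0,0,0, 0.7,-0.8,-36,0,0,0,0, 0.7,-0.8,-38,0,0,0,0, 0.7,-0.8,-38,0,0,0,0]'; python3 -m inch '[0,0,-3,0,0,0,0, 0,0,-6,0,0,0,0, 0,0,-9,0,0,0,0, 0,0,-10,0,0,0,0, 0,0,-10,0,0,0,0, 0,0,-10,0,0,0,0]'
```

```text
clock: 6.57
eef_pos: [0.6175, 0.1104, 0.1801]
tool_rot: [-0.0, 1.0, -0.0, -0.0]
ft_force: [-0.1, -0.4, -1.5]
grip_width: 0.0207
grasp_force: 59.1
clock: 7.07
eef_pos: [0.6175, 0.1104, 0.1702]
tool_rot: [-0.0, 1.0, -0.0, -0.0]
ft_force: [1.4, 0.2, -1.3]
grip_width: 0.0211
grasp_force: 59.1
```

Entered (tip about 0.091, below the rim). Slowly further.

```bash
python3 -m inch '[0,0,-1,0,0,0,0, 0,0,-2,0,0,0,0, 0,0,-3,0,0,0,0, 0,0,-4,0,0,0,0, 0,0,-5,0,0,0,0, 0,0,-6,0,0,0,0, 0,0,-6,0,0,0,0]';  python3 -m inch '[0,0,-1,0,0,0,0, 0,0,-2,0,0,0,0, 0,0,-3,0,0,0,0, 0,0,-3,0,0,0,0]'
```

```text
clock: 7.65
eef_pos: [0.6178, 0.1105, 0.1649]
tool_rot: [-0.0, 1.0, 0.0, 0.0]
ft_force: [-0.3, 0.0, 2.0]
grip_width: 0.0207
grasp_force: 59.6
clock: 7.98
eef_pos: [0.6186, 0.1106, 0.1648]
tool_rot: [-0.0, 1.0, 0.0, 0.002]
ft_force: [-3.1, -0.9, 12.4]
grip_width: 0.0209
grasp_force: 60.7
```

```bash
python3 -m inch '[0,0,10,0,0,0,0, 0,0,25,0,0,0,0, 0,0,40,0,0,0,0, 0,0,55,0,0,0,0, 0,0,55,0,0,0,0]'; python3 -m inch '[0,-30,0,0,0,0,0, 0,-60,0,0,0,0,0, 0,-90,0,0,0,0,0, 0,-90,0,0,0,0,0, 0,-90,0,0,0,0,0, 0,-90,0,0,0,0,0, 0,-90,-12,0,0,0,0, 0,-90,-20,0,0,0,0]'
python3 -m inch '[0,0,-4,0,0,0,0, 0,0,-8,0,0,0,0, 0,0,-12,0,0,0,0, 0,0,-16,0,0,0,0, 0,0,-20,0,0,0,0, 0,0,-24,0,0,0,0, 0,0,-26,0,0,0,0, 0,0,-26,0,0,0,0]'
```

```text
clock: 8.4
eef_pos: [0.6192, 0.1107, 0.2197]
tool_rot: [-0.0, 1.0, 0.0, 0.003]
ft_force: [0.9, -0.1, -0.4]
grip_width: 0.0204
grasp_force: 59.6
clock: 9.07
eef_pos: [0.6176, 0.0217, 0.1956]
tool_rot: [-0.001, 1.0, 0.0, 0.0]
ft_force: [0.1, -0.2, -1.5]
grip_width: 0.0207
grasp_force: 59.4
clock: 9.73
eef_pos: [0.6173, 0.0204, 0.1697]
tool_rot: [-0.0, 1.0, -0.0, -0.001]
ft_force: [-0.2, -0.4, -1.2]
grip_width: 0.0206
grasp_force: 59.4
```

```bash
python3 -m inch '[0,0,-1,0,0,0,0, 0,0,-2,0,0,0,0, 0,0,-3,0,0,0,0, 0,0,-4,0,0,0,0, 0,0,-5,0,0,0,0, 0,0,-6,0,0,0,0, 0,0,-7,0,0,0,0, 0,0,-7,0,0,0,0]'
```

```text
clock: 10.4
eef_pos: [0.6182, 0.0205, 0.1649]
tool_rot: [-0.0, 1.0, 0.0, 0.001]
ft_force: [-0.5, 0.4, 4.6]
grip_width: 0.0209
grasp_force: 59.8
```

```bash
python3 -m inch '[0,0,-1,0,0,0,0, 0,0,-2,0,0,0,0, 0,0,-2,0,0,0,0, 0,0,-2,0,0,0,0]'
python3 - <<'E'
from h import *
im=bot.camera("scene");cv2.imwrite("pics/s2c.png",cv2.resize(im[160:250,300:400],None,fx=6,fy=6,interpolation=0))
E
```

```text
clock: 10.73
eef_pos: [0.6187, 0.0205, 0.1648]
tool_rot: [-0.0, 1.0, 0.0, 0.002]
ft_force: [-2.9, 0.4, 12.4]
grip_width: 0.0205
grasp_force: 60.5
```

View pics/s2c.png

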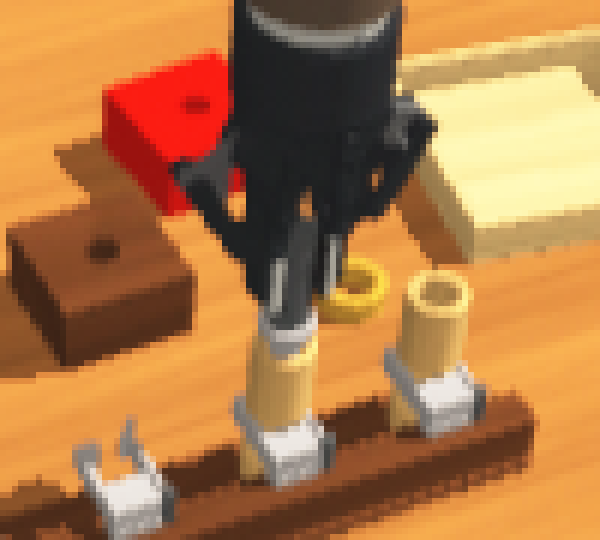

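Run:
```python
from h import *
f=lambda p:((np.array(proj("scene",p))-[300,160]+.5)*6).round(0)
for z in(.108,.114,.120,.126): print(z,f((.618,.0205,z)),"front",f((.618+.0108,.0205-.0108,z)), "front34",f((.618+.012,.0205-.012,z)))
print("h1 rim",f((.617,.111,.108)))
```

```text
0.108 [285. 344.] front [276. 364.] front34 [275. 366.]
0.114 [285. 335.] front [276. 355.] front34 [275. 358.]
0.12 [286. 327.] front [277. 347.] front34 [276. 349.]
0.126 [287. 318.] front [278. 338.] front34 [277. 340.]
h1 rim [439. 292.]
```

```bash
python3 -m inch '[0,0,10,0,0,0,0, 0,0,25,0,0,0,0, 0,0,40,0,0,0,0, 0,0,55,0,0,0,0, 0,0,55,0,0,0,0]'; python3 -m inch '[-30,-5,0,0,0,0,0, -65,-10,0,0,0,0,0, -100,-15,0,0,0,0,0, -135,-20,0,0,0,0,0, -163.7,-24.2,0,0,0,0,0, -163.7,-24.2,0,0,0,0,0, -163.7,-24.2,0,0,0,0,0, -163.7,-24.2,0,0,0,0,0]'; python3 -m inch '[0,0,-25,0,0,0,0, 0,0,-50,0,0,0,0, 0,0,-70,0,0,0,0, 0,0,-80,0,0,0,0, 0,0,-80,0,0,0,0, 0,0,-80,0,0,0,0]'
```

```text
clock: 11.2
eef_pos: [0.6193, 0.0205, 0.2199]
tool_rot: [-0.0, 1.0, 0.0, 0.003]
ft_force: [0.2, -1.1, -0.8]
grip_width: 0.0206
grasp_force: 59.6
clock: 11.87
eef_pos: [0.4545, -0.0038, 0.2164]
tool_rot: [-0.0, 1.0, 0.0, 0.001]
ft_force: [1.0, 0.0, -1.1]
grip_width: 0.0209
grasp_force: 59.5
clock: 12.37
eef_pos: [0.4547, -0.0036, 0.1357]
tool_rot: [-0.0, 1.0, -0.0, -0.001]
ft_force: [0.1, 0.0, -1.3]
grip_width: 0.0206
grasp_force: 59.5
```

Tip is about 57 mm up, just above the block top (45); now insert.

```bash
python3 -m inch '[0,0,-5,0,0,0,0, 0,0,-10,0,0,0,0, 0,0,-15,0,0,0,0, 0,0,-20,0,0,0,0, 0,0,-24,0,0,0,0, 0,0,-24,0,0,0,0]';  python3 -m inch '[0,0,-5,0,0,0,0, 0,0,-10,0,0,0,0, 0,0,-15,0,0,0,0, 0,0,-19,0,0,0,0, 0,0,-22,0,0,0,0, 0,0,-22,0,0,0,0]'
```

```text
clock: 12.87
eef_pos: [0.4533, -0.0038, 0.1114]
tool_rot: [-0.0, 1.0, -0.0, -0.001]
ft_force: [0.3, -1.3, -1.7]
grip_width: 0.0206
grasp_force: 59.5
clock: 13.37
eef_pos: [0.4537, -0.0038, 0.09]
tool_rot: [-0.0, 1.0, 0.0, -0.0]
ft_force: [0.5, -0.0, -1.5]
grip_width: 0.0207
grasp_force: 59.3
```

```bash
python3 -m inch '[0,0,0,0,0,0,60, 0,0,0,0,0,0,60, 0,0,0,0,0,0,60, 0,0,0,0,0,0,60, 0,0,20,0,0,0,60, 0,0,50,0,0,0,60, 0,0,85,0,0,0,60, 0,0,120,0,0,0,60]'; python3 -m inch '[35,24,0,0,0,0,60, 65,46,0,0,0,0,60, 95,67,0,0,0,0,60, 130,92,0,0,0,0,60, 163.7,114.4,0,0,0,0,60, 163.7,114.4,0,0,0,0,60, 163.7,114.4,-20,0,0,0,60, 163.7,114.4,-40,0,0,0,60]'
python3 - <<'E'
from h import *
im=bot.camera("scene");cv2.imwrite("pics/s3.png",cv2.resize(im[130:330,120:500],None,fx=2.1,fy=2.1,interpolation=2))
E
```

```text
clock: 14.03
eef_pos: [0.4532, -0.0037, 0.2113]
tool_rot: [-0.0, 1.0, 0.0, -0.001]
ft_force: [1.5, -0.1, -0.4]
grip_width: 0.0514
grasp_force: 0.0
clock: 14.7
eef_pos: [0.619, 0.1115, 0.1699]
tool_rot: [-0.001, 1.0, 0.0, 0.001]
ft_force: [-0.5, 0.2, 0.1]
grip_width: 0.0511
grasp_force: 0.0
```

View pics/s3.png

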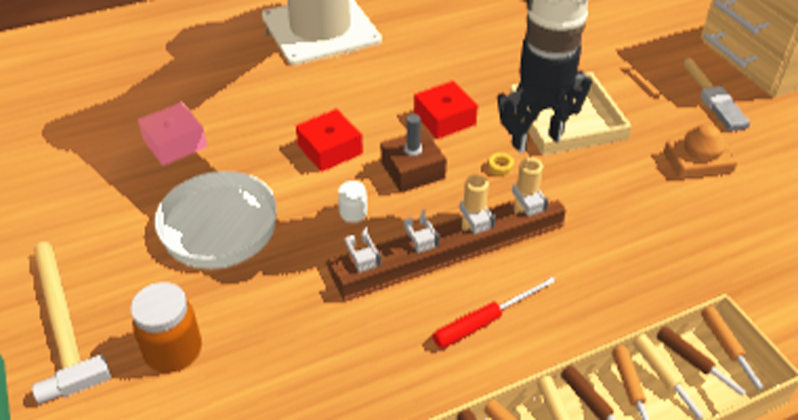

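The gauge stands back in the dark block (crop (414,135)), and the pan is unmoved at (217,220). Now I grip handle 1.

```bash
python3 -m inch '[0,0,-20,0,0,0,60, 0,0,-40,0,0,0,60, 0,0,-60,0,0,0,60, 0,0,-75,0,0,0,60, 0,0,-82,0,0,0,60, 0,0,-82,0,0,0,60, 0,0,-82,0,0,0,60]'; python3 -m inch '[0,0,0,0,0,0,0, 0,0,0,0,0,0,0, 0,0,0,0,0,0,0, 0,0,0,0,0,0,0, 0,0,0,0,0,0,0, 0,0,0,0,0,0,0]'
```

```text
clock: 15.33
eef_pos: [0.6176, 0.1106, 0.0888]
tool_rot: [-0.0, 1.0, 0.0, 0.0]
ft_force: [0.3, 0.4, -0.4]
grip_width: 0.051
grasp_force: 0.0
clock: 15.83
eef_pos: [0.6189, 0.1107, 0.0902]
tool_rot: [-0.0, 1.0, 0.0, 0.002]
ft_force: [0.2, -0.9, 5.7]
grip_width: 0.0321
grasp_force: 60.1
```

```bash
python3 -m inch '[0,1.5,0.5,0,0,0,0, 0,3,0.5,0,0,0,0, 0,4.5,0.5,0,0,0,0, 0,6,0.5,0,0,0,0, 0,7.5,0.5,0,0,0,0, 0,9,0.5,0,0,0,0, 0,9,0.5,0,0,0,0]'
```

```text
clock: 16.42
eef_pos: [0.6189, 0.1167, 0.0903]
tool_rot: [0.001, 1.0, -0.003, 0.002]
ft_force: [0.5, -7.9, 7.7]
grip_width: 0.0319
grasp_force: 60.6
```

```bash
python3 -m inch '[0,1.5,0,0,0,0,0, 0,3,0,0,0,0,0, 0,4.5,0,0,0,0,0, 0,6,0,0,0,0,0, 0,7.5,0,0,0,0,0, 0,8.5,0,0,0,0,0, 0,8.5,0,0,0,0,0, 0,8.5,0,0,0,0,0]'
```

```text
clock: 17.08
eef_pos: [0.6191, 0.1234, 0.0904]
tool_rot: [0.002, 1.0, -0.005, 0.002]
ft_force: [1.0, -12.7, 7.4]
grip_width: 0.0319
grasp_force: 60.9
```

```bash
python3 -m inch '[0,1,0,0,0,0,0, -2,1,0,0,0,0,0, -4,1,0,0,0,0,0, -6,1,0,0,0,0,0, -8,1,0,0,0,0,0, -10,1,0,0,0,0,0, -10,1,0,0,0,0,0]'
```

```text
clock: 17.67
eef_pos: [0.6111, 0.1265, 0.0904]
tool_rot: [0.001, 1.0, -0.002, 0.004]
ft_force: [6.6, -7.6, 3.3]
grip_width: 0.0323
grasp_force: 60.3
```

```bash
python3 -m inch '[-3,0,0,0,0,0,0, -6,-1,0,0,0,0,0, -9,-2,0,0,0,0,0, -12,-3,0,0,0,0,0, -15,-4,0,0,0,0,0, -18,-5,0,0,0,0,0, -20,-6,0,0,0,0,0, -20,-6,0,0,0,0,0]'
```

```text
clock: 18.33
eef_pos: [0.5885, 0.1235, 0.0902]
tool_rot: [-0.0, 1.0, 0.001, 0.002]
ft_force: [1.2, -1.1, 5.9]
grip_width: 0.0322
grasp_force: 60.6
```

```bash
python3 -m inch '[-5,-2,0,0,0,0,0, -10,-4,0,0,0,0,0, -15,-6,0,0,0,0,0, -20,-8,0,0,0,0,0, -20,-8,0,0,0,0,0, -20,-8,0,0,0,0,0]'; python3 -m inch '[0,0,12,0,0,0,0, 0,0,35,0,0,0,0, 0,0,65,0,0,0,0, 0,0,100,0,0,0,0, 0,0,130,0,0,0,0, 0,0,135,0,0,0,0, 0,0,135,0,0,0,0]'
```

```text
clock: 18.83
eef_pos: [0.5652, 0.1148, 0.0873]
tool_rot: [-0.0, 1.0, -0.0, -0.003]
ft_force: [0.6, 0.8, -0.8]
grip_width: 0.032
grasp_force: 60.0
clock: 19.42
eef_pos: [0.5685, 0.1154, 0.2258]
tool_rot: [-0.0, 1.0, 0.0, 0.002]
ft_force: [0.4, 0.1, -0.9]
grip_width: 0.0325
grasp_force: 60.0
```

Run:
```python
from h import *
for c in("scene","top"):
    im=bot.camera(c);cv2.imwrite(f"pics/{c}4.png",im)
    for n in("pan","tray"):
        for d in bot.silhouettes(c,n)[:2]:
            m=d["mask"].astype(np.uint8);k=cv2.findContours(m,0,1)[0];k=max(k,key=cv2.contourArea)
            e=cv2.fitEllipse(k);print(c,n,round(d["confidence"],2),np.round(e[0],1),at_z(c,e[0],.025).round(3))
```

```text
scene pan 0.57 [223.  233.3] [ 0.451 -0.326  0.025]
scene tray 0.63 [394.  184.2] [0.466 0.304 0.025]
top pan 0.73 [404.  212.8] [ 0.442 -0.324  0.025]
top pan 0.23 [337.5 128.2] [ 0.766 -0.069  0.025]
top tray 0.92 [234.6 209.9] [0.438 0.312 0.025]
```

```bash
python3 -m inch '[-52,-235,0,0,0,0,0, -52,-235,0,0,0,0,0, -52,-235,0,0,0,0,0, -52,-235,0,0,0,0,0, -52,-235,0,0,0,0,0, -52,-235,0,0,0,0,0, -52,-235,0,0,0,0,0, -52,-235,0,0,0,0,0]'; python3 -m inch '[-50,-236,0,0,0,0,0, -50,-236,0,0,0,0,0, -50,-236,0,0,0,0,0, -50,-236,0,0,0,0,0, -50,-236,0,0,0,0,0, -50,-236,0,0,0,0,0, -50,-236,0,0,0,0,0, -50,-236,0,0,0,0,0]'
python3 - <<'E'
from h import *
print(bot.get_obs()["eef_pos"])
im=bot.camera("scene");d=bot.silhouettes("scene","pan")[:2]
for x in d:
    k=max(cv2.findContours(x["mask"].astype(np.uint8),0,1)[0],key=cv2.contourArea);e=cv2.boundingRect(k);print(x["confidence"],e)
cv2.imwrite("pics/s5.png",cv2.resize(im[130:330,120:320],None,fx=3,fy=3,interpolation=2))
E
```

```text
clock: 20.38
eef_pos: [0.5146, -0.1215, 0.2228]
tool_rot: [0.002, 1.0, 0.0, -0.001]
ft_force: [-0.1, 0.3, -1.0]
grip_width: 0.0319
grasp_force: 60.2
clock: 21.05
eef_pos: [0.4655, -0.3562, 0.2225]
tool_rot: [0.001, 1.0, 0.001, -0.001]
ft_force: [0.0, 0.9, -1.1]
grip_width: 0.0322
grasp_force: 60.3
[ 0.46549242 -0.35620541  0.22254751]
```

View pics/s5.png

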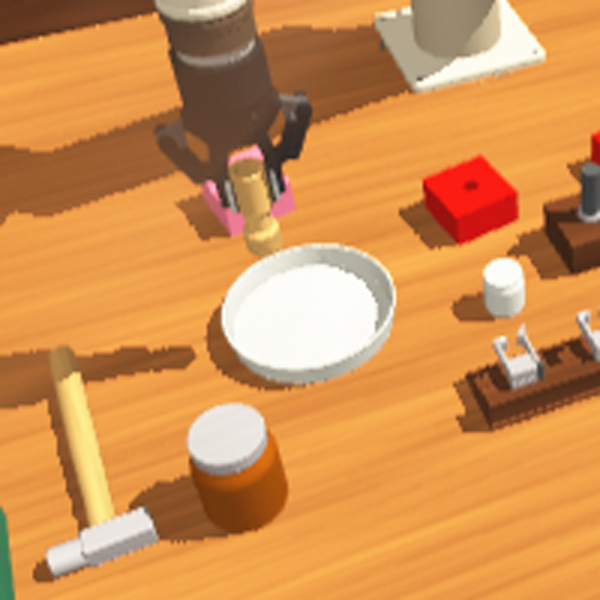

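The pan is at crop (309,311), where it was before, and handle 1 hangs over its back-right part. Lowering.

```bash
python3 -m inch '[0,0,-30,0,0,0,0, 0,0,-60,0,0,0,0, 0,0,-90,0,0,0,0, 0,0,-115,0,0,0,0, 0,0,-128,0,0,0,0, 0,0,-128,0,0,0,0, 0,0,-128,0,0,0,0]'; python3 -m inch '[0,0,-2,0,0,0,0, 0,0,-4,0,0,0,0, 0,0,-6,0,0,0,0, 0,0,-8,0,0,0,0, 0,0,-8,0,0,0,0]'
```

```text
clock: 21.73
eef_pos: [0.4659, -0.3537, 0.0953]
tool_rot: [-0.002, 1.0, 0.001, -0.001]
ft_force: [-0.0, 0.2, 0.8]
grip_width: 0.0319
grasp_force: 60.3
clock: 22.15
eef_pos: [0.4656, -0.3559, 0.0879]
tool_rot: [-0.0, 1.0, -0.0, 0.0]
ft_force: [-1.1, -0.0, -1.3]
grip_width: 0.0322
grasp_force: 60.2
```

```bash
python3 -m inch '[0,0,-1,0,0,0,0, 0,0,-2,0,0,0,0, 0,0,-3,0,0,0,0, 0,0,-3,0,0,0,0]'
```

```text
clock: 22.48
eef_pos: [0.4657, -0.3561, 0.0862]
tool_rot: [-0.0, 1.0, -0.0, 0.0]
ft_force: [-1.8, 1.2, 6.1]
grip_width: 0.0321
grasp_force: 60.8
```

```bash
python3 -m inch '[0,0,0,0,0,0,60, 0,0,0,0,0,0,60, 0,0,0,0,0,0,60, 0,0,0,0,0,0,60, 0,0,0,0,0,0,60, 0,0,30,0,0,0,60, 0,0,70,0,0,0,60, 0,0,110,0,0,0,60]'; python3 -m inch '[76,188,20,0,0,0,60, 76,188,20,0,0,0,60, 76,188,20,0,0,0,60, 76,188,20,0,0,0,60, 76,188,20,0,0,0,60, 76,188,20,0,0,0,60, 76,188,20,0,0,0,60]'; python3 -m inch '[76,188.5,-20,0,0,0,60, 76,188.5,-20,0,0,0,60, 76,188.5,-20,0,0,0,60, 76,188.5,-20,0,0,0,60, 76,188.5,-20,0,0,0,60, 76,188.5,-20,0,0,0,60, 76,188.5,-20,0,0,0,60, 76,188.5,-20,0,0,0,60]'
python3 - <<'E'
from h import *
im=bot.camera("scene");cv2.imwrite("pics/s6.png",cv2.resize(im[150:300,160:400],None,fx=3,fy=3,interpolation=2))
E
```

```text
clock: 23.15
eef_pos: [0.4646, -0.3551, 0.1945]
tool_rot: [-0.0, 1.0, 0.001, -0.002]
ft_force: [0.6, -0.9, 1.2]
grip_width: 0.0511
grasp_force: 0.0
clock: 23.73
eef_pos: [0.5424, -0.1658, 0.2149]
tool_rot: [-0.002, 1.0, -0.0, 0.0]
ft_force: [-0.1, -0.9, -0.1]
grip_width: 0.0511
grasp_force: 0.0
clock: 24.4
eef_pos: [0.6172, 0.0193, 0.1942]
tool_rot: [0.0, 1.0, -0.0, -0.001]
ft_force: [-0.2, 0.3, -0.6]
grip_width: 0.0511
grasp_force: 0.0
```

View pics/s6.png

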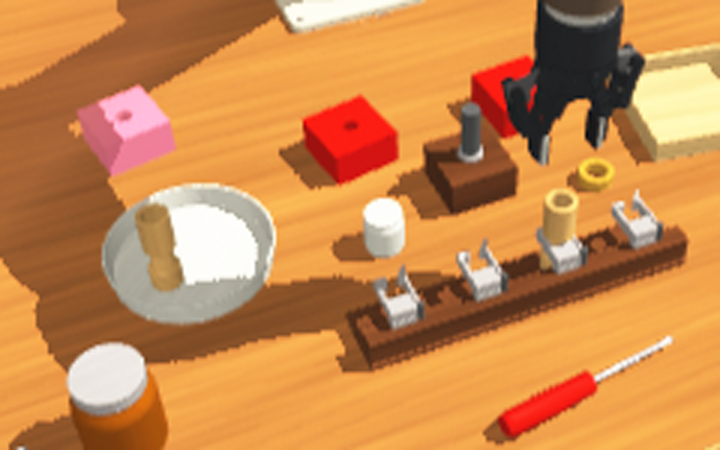

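Handle 1 stands in the pan (crop (160,250)). Now handle 2.

```bash
python3 -m inch '[0,0.5,-30,0,0,0,60, 0,0.5,-60,0,0,0,60, 0,0.5,-80,0,0,0,60, 0,0.5,-95,0,0,0,60, 0,0.5,-105,0,0,0,60, 0,0.5,-105,0,0,0,60, 0,0.5,-105,0,0,0,60]'; python3 -m inch '[0,0,0,0,0,0,0, 0,0,0,0,0,0,0, 0,0,0,0,0,0,0, 0,0,0,0,0,0,0, 0,0,0,0,0,0,0, 0,0,0,0,0,0,0]'
```

```text
clock: 25.03
eef_pos: [0.6174, 0.0198, 0.09]
tool_rot: [0.001, 1.0, -0.0, -0.0]
ft_force: [0.5, -0.0, 0.3]
grip_width: 0.0514
grasp_force: 0.0
clock: 25.53
eef_pos: [0.619, 0.0209, 0.0918]
tool_rot: [-0.0, 1.0, -0.0, 0.002]
ft_force: [-0.3, -1.8, 5.8]
grip_width: 0.0319
grasp_force: 60.2
```

```bash
python3 -m inch '[0,1.5,0.5,0,0,0,0, 0,3,0.5,0,0,0,0, 0,4.5,0.5,0,0,0,0, 0,6,0.5,0,0,0,0, 0,7.5,0.5,0,0,0,0, 0,9,0.5,0,0,0,0, 0,10,0.5,0,0,0,0]'; python3 -m inch '[0,1.5,0,0,0,0,0, 0,3,0,0,0,0,0, 0,4.5,0,0,0,0,0, 0,6,0,0,0,0,0, 0,7.5,0,0,0,0,0, 0,9,0,0,0,0,0, 0,9,0,0,0,0,0, 0,9,0,0,0,0,0]'
```

```text
clock: 26.12
eef_pos: [0.6192, 0.0281, 0.0919]
tool_rot: [0.001, 1.0, -0.003, 0.002]
ft_force: [1.7, -8.8, 6.9]
grip_width: 0.0321
grasp_force: 60.6
clock: 26.78
eef_pos: [0.619, 0.0355, 0.0919]
tool_rot: [0.002, 1.0, -0.005, 0.002]
ft_force: [2.0, -12.4, 6.6]
grip_width: 0.0318
grasp_force: 60.9
```

```bash
python3 -m inch '[-2,0,0,0,0,0,0, -4,0,0,0,0,0,0, -6,0,0,0,0,0,0, -8,0,0,0,0,0,0, -10,0,0,0,0,0,0, -10,0,0,0,0,0,0]'; python3 -m inch '[-3,0,0,0,0,0,0, -6,-1,0,0,0,0,0, -9,-2,0,0,0,0,0, -12,-3,0,0,0,0,0, -15,-4,0,0,0,0,0, -18,-5,0,0,0,0,0, -20,-6,0,0,0,0,0, -20,-6,0,0,0,0,0]'
```

```text
clock: 27.28
eef_pos: [0.6113, 0.0376, 0.092]
tool_rot: [0.001, 1.0, -0.003, 0.004]
ft_force: [6.2, -7.1, 1.9]
grip_width: 0.0322
grasp_force: 60.3
clock: 27.95
eef_pos: [0.5886, 0.0345, 0.0917]
tool_rot: [-0.0, 1.0, 0.0, 0.002]
ft_force: [1.5, -1.3, 7.4]
grip_width: 0.0322
grasp_force: 60.7
```

```bash
python3 -m inch '[-5,-2,0,0,0,0,0, -10,-4,0,0,0,0,0, -15,-6,0,0,0,0,0, -20,-8,0,0,0,0,0, -20,-8,0,0,0,0,0, -20,-8,0,0,0,0,0]'; python3 -m inch '[0,0,12,0,0,0,0, 0,0,35,0,0,0,0, 0,0,65,0,0,0,0, 0,0,100,0,0,0,0, 0,0,130,0,0,0,0, 0,0,135,0,0,0,0, 0,0,135,0,0,0,0]'; python3 -m inch '[-70,-160,0,0,0,0,0, -70,-160,0,0,0,0,0, -70,-160,0,0,0,0,0, -70,-160,0,0,0,0,0, -70,-160,0,0,0,0,0, -70,-160,0,0,0,0,0]'
python3 - <<'E'
from h import *
im=bot.camera("scene");cv2.imwrite("pics/s7.png",cv2.resize(im[150:300,160:400],None,fx=3,fy=3,interpolation=2))
E
```

```text
clock: 28.45
eef_pos: [0.5653, 0.0262, 0.0889]
tool_rot: [-0.0, 1.0, 0.0, -0.002]
ft_force: [-0.9, 0.7, 0.3]
grip_width: 0.032
grasp_force: 60.2
clock: 29.03
eef_pos: [0.5686, 0.0263, 0.2273]
tool_rot: [-0.0, 1.0, 0.0, 0.002]
ft_force: [0.5, 0.3, -1.0]
grip_width: 0.0321
grasp_force: 60.1
clock: 29.53
eef_pos: [0.495, -0.1359, 0.2229]
tool_rot: [0.002, 1.0, 0.001, -0.003]
ft_force: [1.2, -0.1, -1.5]
grip_width: 0.032
grasp_force: 60.3
```

View pics/s7.png

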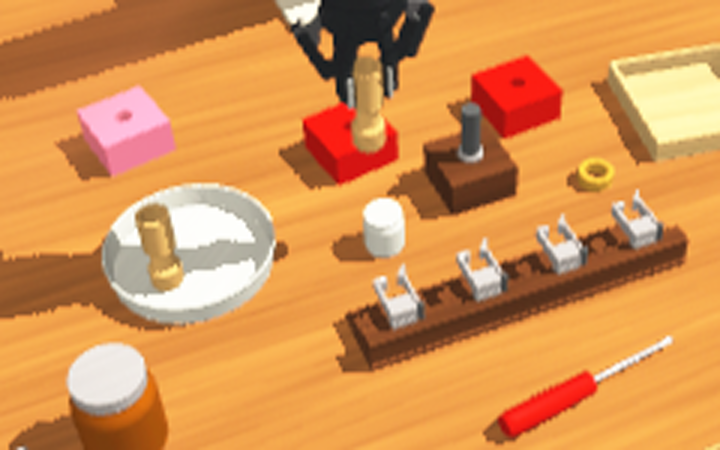

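The pan with handle 1 is unmoved (crop (188,252)). Placing handle 2 beside it.

```bash
python3 -m inch '[-72,-157,0,0,0,0,0, -72,-157,0,0,0,0,0, -72,-157,0,0,0,0,0, -72,-157,0,0,0,0,0, -72,-157,0,0,0,0,0, -72,-157,0,0,0,0,0, -72,-157,0,0,0,0,0, -72,-157,0,0,0,0,0]'; python3 -m inch '[0,0,-30,0,0,0,0, 0,0,-60,0,0,0,0, 0,0,-90,0,0,0,0, 0,0,-115,0,0,0,0, 0,0,-128,0,0,0,0, 0,0,-128,0,0,0,0, 0,0,-128,0,0,0,0]'; python3 -m inch '[0,0,-2,0,0,0,0, 0,0,-4,0,0,0,0, 0,0,-6,0,0,0,0, 0,0,-8,0,0,0,0, 0,0,-8,0,0,0,0]'
```

```text
clock: 30.25
eef_pos: [0.4264, -0.289, 0.2246]
tool_rot: [-0.001, 1.0, 0.001, -0.0]
ft_force: [0.2, 0.8, -1.1]
grip_width: 0.0319
grasp_force: 60.4
clock: 30.83
eef_pos: [0.426, -0.289, 0.0967]
tool_rot: [-0.002, 1.0, 0.001, -0.001]
ft_force: [-0.7, -0.6, -0.3]
grip_width: 0.032
grasp_force: 60.4
clock: 31.25
eef_pos: [0.4256, -0.2909, 0.0895]
tool_rot: [-0.0, 1.0, -0.0, 0.0]
ft_force: [-0.2, -0.2, -0.6]
grip_width: 0.0319
grasp_force: 60.4
```

```bash
python3 -m inch '[0,0,-1,0,0,0,0, 0,0,-2,0,0,0,0, 0,0,-3,0,0,0,0, 0,0,-3,0,0,0,0]'; python3 -m inch '[0,0,0,0,0,0,55, 0,0,0,0,0,0,55, 0,0,0,0,0,0,55, 0,0,0,0,0,0,55, 0,0,0,0,0,0,55, 0,0,30,0,0,0,55, 0,0,70,0,0,0,55, 0,0,110,0,0,0,55]'; python3 -m inch '[0,150,60,0,0,0,55, 0,150,60,0,0,0,55, 0,150,60,0,0,0,55, 0,150,60,0,0,0,55, 0,150,60,0,0,0,55, 0,150,60,0,0,0,55, 0,150,60,0,0,0,55, 0,150,60,0,0,0,55]'
python3 - <<'E'
from h import *
im=bot.camera("scene");cv2.imwrite("pics/s8.png",cv2.resize(im[150:300,160:400],None,fx=3,fy=3,interpolation=2))
E
```

```text
clock: 31.58
eef_pos: [0.4257, -0.2911, 0.0877]
tool_rot: [0.0, 1.0, -0.0, 0.001]
ft_force: [-3.0, 1.5, 8.9]
grip_width: 0.0317
grasp_force: 61.3
clock: 32.25
eef_pos: [0.4245, -0.2901, 0.1962]
tool_rot: [-0.0, 1.0, 0.001, -0.002]
ft_force: [-0.1, 0.3, -0.0]
grip_width: 0.047
grasp_force: 0.0
clock: 32.92
eef_pos: [0.4253, -0.1416, 0.2555]
tool_rot: [0.001, 1.0, 0.0, -0.001]
ft_force: [0.0, 0.2, -0.0]
grip_width: 0.0473
grasp_force: 0.0
```

View pics/s8.png

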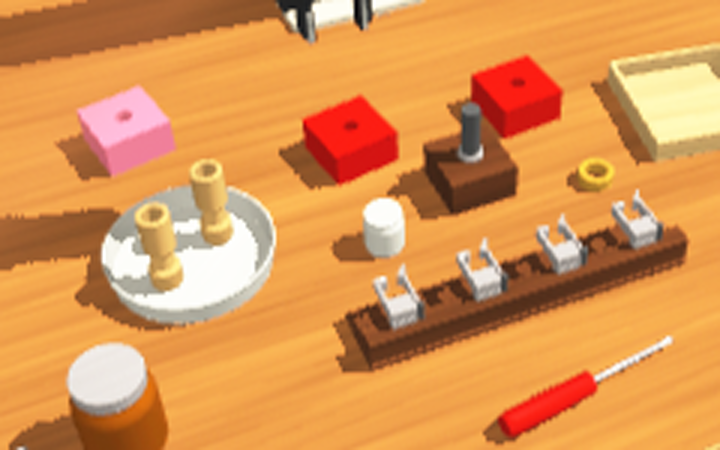

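Both handles stand in the pan (crop (160,250) and (212,205)), the gauge is upright in the wooden block, and all clips are empty.

```bash
python3 -c "
from workcell import bot
print(bot.job_done())"
```

```text
the job is handed in; nothing more can be done
None
```

I gauged both handles on the rack (clips 1 and 2; clips 3 and 4 were empty). The gauge stopped short in both, so both now stand in the round pan; the gauge is back in its wooden block, and I have handed the job in (no verdict came back).

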